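Index the dial three clicks to bring the brass hub before the camera

TASK

The brass hub on the round dial waits three stations from the side camera, to its left or to its right; see which, then take the dial by its red T-knob and turn it the short way, three clicks to the third stop and not past it, so that the brass hub stands in front of the lens. Finish with the dial resting in that third stop and your grip still on the knob, holding it steady for the picture. Work by the knob alone: do not touch the dial plate or the hubs, and leave everything else on the table where it is.

Things in the scene. Friction and masses are not known exactly. Their poses are not given: they have to be found in the camera images.
- knob_grip (a point): Point to grip: the middle of the red T-knob's bar, on the dial's vertical turning axis, 118 mm above the table. The bar is 60 mm long, 16 mm thick, 26 mm high (top 131 mm, underside 105 mm above the table), free all round; only a steel stem (34 mm wide at its top, 52 mm at its foot) stands under its middle, on the dial plate.
- knob: The red T-knob with its steel stem, fixed to the dial and turning with it. Its x axis lies along the bar, y across the 16 mm thickness, z up. Origin on the turning axis at the stem's foot, 68 mm above the table. At the start the bar points along the line from the dial's axis to the camera (it may be taken either way round).
- dial (a joint): Turn of the dial in rad, 0 at the start, positive anticlockwise from above. A spring ball plunger drops into 16 rim scallops: a click stop every 0.3927 rad (22.5 degrees), the third at +1.178 or -1.178. About 0.1 N m is needed to leave a stop, falling to none half-way to the next, then the spring pulls it on into that stop, where it stays. It can turn all the way round.
- plate: The dial's plate: black top face 188 mm across, 68 mm above the table, on a scalloped steel rim 200 mm across. 16 steel pins, 8 mm thick and 10 mm high, stand on it 78 mm from the axis, 22.5 degrees apart, each a nest for a hub. Origin on the axis, 48 mm above the table; turns with the dial. Not to be touched.
- camera_spot (a point): Where the middle of the brass hub's underside shall stand: the nest in front of the camera's lens, 78 mm from the dial's axis towards the camera, 68 mm above the table. It does not turn with the dial.
- station: The whole fixture, fixed to the table: round grey base 244 mm across with the dial, and a black camera with a white-faced ring light on a post beyond it. Origin under the dial's axis at table height; x points from the axis to the camera. Camera and light reach from 145 to 335 mm from the axis, up to 222 mm high; the plunger bracket on the -y side reaches 175 mm out and is 74 mm high.
- brass_hub: The brass (yellow metal) drive hub with a cross slot on top: 26 mm round, 16.5 mm high, 10 mm bore, sitting loose on a dial pin. At the start it stands 67.5 degrees (three stations) left or right of the camera's nest, seen from the dial's axis. Origin at the middle of its underside.
- steel_hub: Drive hub of the same shape and size as the brass one: 26 mm round, 16.5 mm high in all. Bright silver metal; on the dial, three stations from the camera on the other side than the brass one. Origin at the middle of its underside.
- black_hub_a: Drive hub of the same shape and size as the brass one: 26 mm round, 16.5 mm high in all. Black; on the dial, six stations to the left of the camera's nest at the start. Origin at the middle of its underside.
- black_hub_b: Drive hub of the same shape and size as the brass one: 26 mm round, 16.5 mm high in all. Black; on the dial, seven stations to the right of the camera's nest at the start. Origin at the middle of its underside.
- screwdriver: Green-handled screwdriver, 190 mm long, 26 mm thick, lying on the table. Bystander.
- ring_gauge: Steel ring gauge, 68 mm round, 16 mm high, lying on the table. Bystander.
- wash_bottle: White bottle with a blue cap, 60 mm round, 150 mm high, standing on the table. Bystander.
- scope_block: White calibration tile with black dots, 70 x 70 x 12 mm, lying on the table. Bystander.

How it is judged:
On the way, in this order (a step that is already met when the one before it is completed fails the run):
1. the knob is gripped with the dial still in its first place (contact force between the fingers and knob above 2 N and value of joint dial between -0.18 and 0.18 rad), for 0.1 s.
2. the dial is held at the third stop, the brass hub before the camera (contact force between the fingers and knob above 2 N and (value of joint dial between 1.0981 and 1.2581 rad or value of joint dial between -1.2581 and -1.0981 rad) and horizontal distance between brass_hub and camera_spot below 0.009 m), for 0.2 s.
At the end, for the whole second after the job is handed in: The dial rests at its third stop (within 0.08 rad) the way that brings the brass hub before the camera (its middle within 9 mm of the spot), not turning; all four hubs still sit down on their pins; the fingers still grip the knob (more than 2 N) and touch nothing else of the dial (all of step 2 and velocity of joint dial between -0.1 and 0.1 rad/s and height (world z) of brass_hub between 0.064 and 0.072 m and height (world z) of steel_hub between 0.064 and 0.072 m and height (world z) of black_hub_a between 0.064 and 0.072 m and height (world z) of black_hub_b between 0.064 and 0.072 m and contact force between the fingers and plate below 0.5 N); the arm keeps its last pose, push and grip.
It fails at once if the dial is turned past the third stop (more than half a click) (value of joint dial above 1.37445 rad or value of joint dial below -1.37445 rad).
It fails at once if the dial is turned the wrong way by more than half a click, or the brass hub leaves its place (x of brass_hub in the frame of station below 0.0122019 m or height (world z) of brass_hub above 0.078 m).
It fails at once if a hub or the dial plate is touched by the robot (contact force between any of the fingers, the arm and plate above 1 N or contact force between any of the fingers, the arm and brass_hub above 1 N or contact force between any of the fingers, the arm and steel_hub above 1 N or contact force between any of the fingers, the arm and black_hub_a above 1 N or contact force between any of the fingers, the arm and black_hub_b above 1 N).
It fails at once if a bystander is moved more than 15 mm (distance of any of screwdriver, ring_gauge, wash_bottle, scope_block from where it was at the start of the episode above 0.015 m).
It also fails if it takes over 35 s, if anything falls off the work surface, if the arm or the gripper's body presses on something with over 40 N, if the wrist force passes 120 N, or if a joint passes its speed limit or range.

ROBOT

A 6-joint arm with a two-finger parallel gripper is mounted at the origin on the work surface. World frame = base frame: x ahead of the robot, y to its left, z up, the work surface at z = 0. Lengths are in m, angles in rad, forces in N, time in s.
With the tool pointing down it reaches from about 0.35 to 0.975 m from the base axis. Payload 4.9 kg.
Tool frame: the origin (TCP) lies midway between the tips of the shut fingers; the grasp point (between the pads) lies 19 mm behind it; z points along the fingers, y is the direction in which the jaws open and shut (so a half turn about z gives the same grasp; the last joint's range is limited). The gripper opens to 85 mm and grips with 20 to 120 N. Pads are 22 mm wide; open, the fingers measure 114 mm over their backs; the gripper's body (76 mm by 85 mm) begins 54 mm behind the grasp point. The pads swing forward as they close: fully open they stand 13 mm farther back than shut.
Start: joints at [-1.265, 0.053, 1.613, -0, 1.476, -0.119], TCP at [0.258, -0.569, 0.231] pointing down, gripper open.
Joint ranges: [-3.01, 3.01], [-1.01, 2.22], [0.06, 2.58], [-1.02, 4.17], [0.09, 2.62], [-3.14, 3.14]. Speed limits (rad/s): [2.57, 2.57, 3.14, 3.14, 3.14, 3.14].

INTERFACE

Orientations are given as a rotation vector (axis times angle).
In Python, from station import ctrl gives the robot as it stands.
- The arm moves only by the tool drive_tool, never from a script. Its argument "moves" is one flat list of numbers, 7 for each row, row after row: the turn, a rotation vector about the world's x, y, z in degrees, then the shift along the world's x, y, z in m, then the closure, from 0 (fully open) to 1 (shut). A call has exactly 5 rows; each row shifts and turns the commanded pose from where the row before left it; what a row does not reach is not made up. A row lasts 1/8 s, in which the tool goes at most 62.5 mm and 10.7 degrees, less where a joint would pass 70% of its speed; a pose out of reach is approached as far as the arm can. A call is refused whole if a number of a shift passes 0.0625 or a number of a turn 10.7, either way. A call with a gripper value outside its range is refused whole. The fingers move at their own pace and stop on an object; "newtons" is the grip in N (left out, the last holds). Time passes only in rows, so rows that do not move let the fingers close, or fill a call up. It gives the time, the measured TCP pose, the force and the opening at its end, in the units of the state.
- ctrl.get_obs(): the state, without advancing time (a new reading comes with each control period).
- ctrl.get_image(name): name is "scene" or "top" or "wrist"; returns the picture (400x640x3 uint8, red, green, blue); there is no depth.
- ctrl.get_calibration(name): a dict with "fx", "fy", "cx", "cy" (pixels), "k1" (the pictures are not rectified: a ray, as slopes to the right and down, at radius r is drawn at 1 + k1 r^2 times it, then the intrinsics apply), "rvec" (rotation vector, rad) and "tvec" (3), from world to camera coordinates, as OpenCV has them; the wrist camera has in their place "T_tool_cam" (4x4, takes a point from camera to tool coordinates, whose origin is the TCP and whose axes are the flange's). Camera axes: x right, y down, z forward; pixel columns grow to the right and rows downward; lengths in m; the calibration is good to about 2 mm. A picture is of the moment at which its call begins: read the wrist's pose just before it. get_calibration takes no time and is no camera call.
- ctrl.finish_job(): hands the job in, once; it reports no verdict.
The state is a dict: "t": time; "q": joint angles; "dq": joint speeds; "effort": joint torques, N m; "tool_pos": TCP position; "tool_rot": TCP orientation; "contact_force": force on the tool from outside, world axes, zero at the start; "wrist_torque": the same for the moment, N m; "opening": finger opening in m.
Only numpy, scipy, OpenCV 4.12 (cv2) and the standard library are available. Lean on these libraries where they do the work, as an engineer would, in place of code of your own. Each camera call takes 0.05 s, during which the arm holds its last target.

## Working session

There is one attempt and no reset: what is moved stays moved. The work goes in short steps, Python scripts to look and compute and a tool call to move; the robot and the scene stay as the last step left them, time stands still between calls to the robot, and variables do not carry over. Pictures are saved under pics/ and viewed, and the job is handed in when it is done.

Besides the shell and the picture viewer there is one more tool, called as name(argument=value, ...) on one line, values as JSON. drive_tool: Moves the arm, as the interface text tells. Its arguments: {"type":"object","properties":{"moves":{"type":"array","items":{"type":"number"}},"newtons":{"type":"number"}},"required":["moves"]}

```bash
mkdir -p pics; ls; python3 - <<'E'
from station import ctrl
import cv2
o=ctrl.get_obs(); print(o)
for n in ("scene","top"):
    cv2.imwrite(f"pics/{n}0.png",ctrl.get_image(n)[:,:,::-1]); print(n,ctrl.get_calibration(n))
E
```

```text
pics
{'t': 0.0, 'q': array([-1.26499363e+00,  5.33903572e-02,  1.61427378e+00,  5.10644042e-05,
        1.47598325e+00, -1.19016847e-01]), 'dq': array([0.00160181, 0.00105865, 0.00036615, 0.00208549, 0.00045683,
       0.00067203]), 'effort': array([-7.40398336e-04, -3.93680727e+01, -3.70175135e+01, -1.03973409e-04,
        7.09867571e-03,  2.81515935e-05]), 'tool_pos': array([ 0.25741713, -0.56885979,  0.23005432]), 'tool_rot': array([-3.06898484e+00, -6.61858604e-01,  2.21354481e-04]), 'contact_force': array([0.38552206, 1.44428536, 1.00940533]), 'wrist_torque': array([-0.03748001, -0.02521446,  0.05501398]), 'opening': 0.08508747152354275}
scene {'fx': 418.5883651543152, 'fy': 418.5883651543152, 'cx': 313.20088620611403, 'cy': 203.62309909573375, 'k1': -0.11067198760939657, 'rvec': array([ 0.80237784,  2.70656305, -0.87008065]), 'tvec': array([ 0.39675806, -0.15296888,  1.40848375])}
top {'fx': 516.0564405058461, 'fy': 516.0564405058461, 'cx': 318.07006141483663, 'cy': 200.69709869383735, 'k1': -0.09848031034404744, 'rvec': array([ 2.19779654, -2.16914318,  0.09187214]), 'tvec': array([0.00748362, 0.48416565, 1.41880458])}
```

View pics/scene0.png

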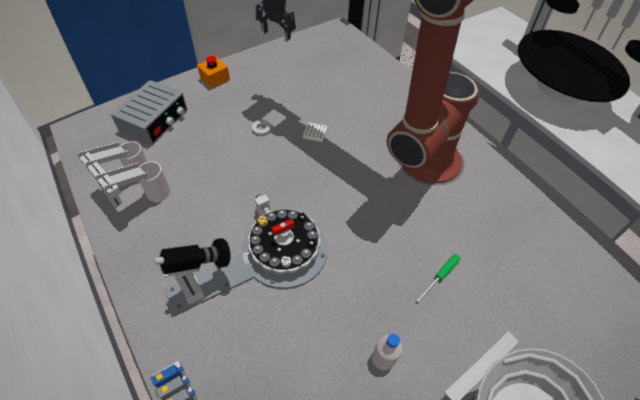

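View pics/top0.png

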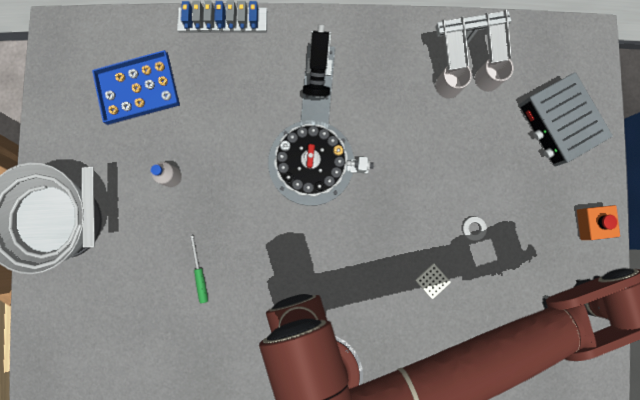

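The top view shows the dial at about (311,158), with the camera above it at (316,90). The brass hub is to the right at (338,150) and the steel hub to the left at (285,146). Next I'll measure these positions.

```bash
cat > h.py <<'E'
import numpy as np, cv2
from station import ctrl
def ray(cal,uv):
    K=np.array([[cal['fx'],0,cal['cx']],[0,cal['fy'],cal['cy']],[0,0,1]])
    p=cv2.undistortPoints(np.array([[uv]],float),K,np.array([cal['k1'],0,0,0.]))[0,0]
    R=cv2.Rodrigues(cal['rvec'])[0]; return -R.T@cal['tvec'], R.T@np.array([p[0],p[1],1])
def onplane(cal,uv,z):
    c,d=ray(cal,uv); return c+d*(z-c[2])/d[2]
def blobs(m,amin=8):
    n,l,s,c=cv2.connectedComponentsWithStats(m.astype(np.uint8))
    return [(s[i],c[i],l==i) for i in range(1,n) if s[i,4]>=amin]
E
python3 - <<'E'
from h import *
z={'scene':(220,180,340,300),'top':(265,110,365,205)}
axis={}
for n in z:
    im=cv2.imread(f"pics/{n}0.png"); cal=ctrl.get_calibration(n)
    x0,y0,x1,y1=z[n]; sub=im[y0:y1,x0:x1]; hsv=cv2.cvtColor(sub,cv2.COLOR_BGR2HSV)
    h,s,v=[hsv[...,i].astype(int) for i in range(3)]
    red=((h<8)|(h>172))&(s>130)&(v>90)
    yel=(h>14)&(h<35)&(s>90)&(v>100)
    for nm,m,zz in (('red',red,.131),('yel',yel,.0845)):
        for st,c,mm in blobs(m):
            uv=c+[x0,y0]; print(n,nm,st[4],uv.round(1),onplane(cal,uv,zz).round(4))
            if nm=='red':
                ys,xs=np.nonzero(mm); P=np.array([onplane(cal,(x+x0,y+y0),zz)[:2] for x,y in zip(xs,ys)])
                w,V=np.linalg.eigh(np.cov(P.T)); d=V[:,1]; q=(P-P.mean(0))@V
                print('  dir deg',np.degrees(np.arctan2(d[1],d[0])).round(1),'ext',np.ptp(q,axis=0).round(4), 'mid',(P.mean(0)+V@((q.max(0)+q.min(0))/2)).round(4))
    if n=='top':
        cv2.imwrite("pics/topz.png",cv2.resize(im[60:210,250:390],None,fx=4,fy=4,interpolation=cv2.INTER_CUBIC))
    else: cv2.imwrite("pics/scz.png",cv2.resize(im[180:300,210:340],None,fx=4.6,fy=4.6,interpolation=cv2.INTER_CUBIC))
E
```

```text
scene red 185 [282.7 226.9] [0.5979 0.0409 0.131 ]
  dir deg 177.7 ext [0.0292 0.0625] mid [0.5971 0.0403]
scene yel 75 [262.3 220.2] [ 0.6206 -0.0352  0.0845]
top red 58 [310.8 148. ] [0.612  0.0348 0.131 ]
  dir deg 171.5 ext [0.017  0.0228] mid [0.6118 0.0349]
top red 51 [309.5 162.1] [0.5749 0.0378 0.131 ]
  dir deg 173.6 ext [0.0135 0.0259] mid [0.5748 0.0379]
top yel 71 [337.9 149.9] [ 0.6162 -0.0372  0.0845]
```

View pics/topz.png

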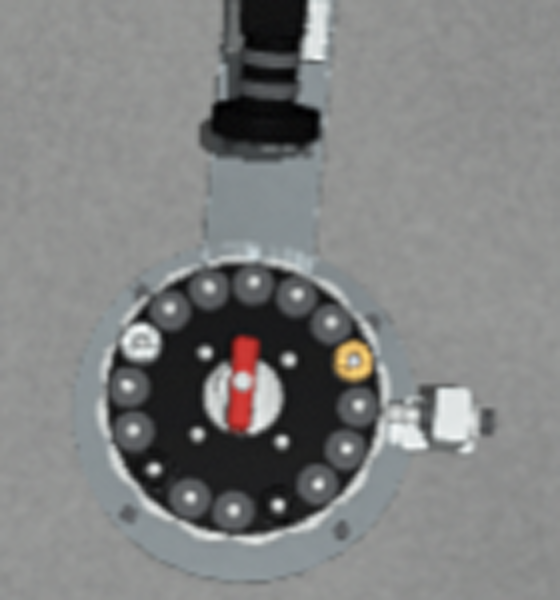

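View pics/scz.png

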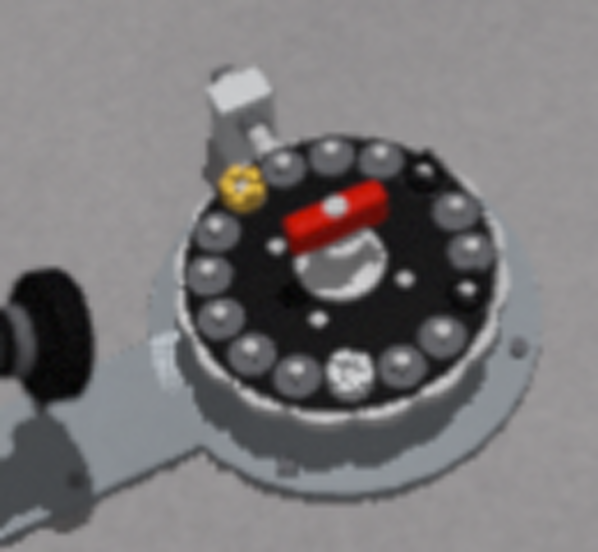

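Counting nests in the zoomed view, the brass hub stands three to the right of the camera nest, clockwise from above. The dial therefore has to turn anticlockwise, to +1.178. I'll triangulate the silver cap on the bar's top to refine the axis.

```bash
python3 - <<'E'
from h import *
uvt=(250+243/4,60+381/4); uvs=(210+335/4.6,180+206/4.6)
ct,cs=ctrl.get_calibration('top'),ctrl.get_calibration('scene')
a,d=ray(ct,uvt);b,e=ray(cs,uvs)
s=np.linalg.lstsq(np.c_[d,-e],b-a,rcond=None)[0]
print((a+d*s[0]).round(4),(b+e*s[1]).round(4), onplane(ct,uvt,.131).round(4),onplane(cs,uvs,.131).round(4))
A=onplane(ct,uvt,.131)[:2]
for nm,p in dict(brass=(337.9,149.9),steel=(250+142/4,60+342/4),).items():
    P=onplane(ct,p,.0845)[:2]; v=P-A; print(nm,P.round(4),np.hypot(*v).round(4),np.degrees(np.arctan2(v[1],v[0])).round(1))
P=onplane(ct,(250+255/4,60+283/4),.07)[:2]-A; print('nest',np.hypot(*P).round(4),np.degrees(np.arctan2(P[1],P[0])).round(1))
E
```

```text
[0.5932 0.0348 0.129 ] [0.5938 0.0344 0.1291] [0.5929 0.0348 0.131 ] [0.5943 0.0355 0.131 ]
brass [ 0.6163 -0.0373] 0.0758 -72.0
steel [0.6263 0.1035] 0.0764 64.1
nest 0.0781 -4.8
```

drive_tool(moves=[0,0,-5.8,0.026,0.048,0.004,0,0,0,-5.8,0.026,0.048,0.004,0,0,0,-5.8,0.026,0.048,0.004,0,0,0,-5.8,0.026,0.048,0.004,0,0,0,-5.8,0.026,0.048,0.004,0], newtons=50)

```text
t: 0.72
tool_pos: [0.388, -0.3276, 0.2509]
tool_rot: [-3.138, 0.134, 0.0]
contact_force: [0.8, 0.3, -0.4]
opening: 0.0858
```

drive_tool(moves=[0,0,0.5,0.034,0.06,0,0,0,0,0,0.034,0.06,0,0,0,0,0,0.034,0.06,0,0,0,0,0,0.034,0.06,0,0,0,0,0,0.034,0.06,0,0])

```text
t: 1.35
tool_pos: [0.5421, -0.0555, 0.251]
tool_rot: [3.139, -0.114, -0.0]
contact_force: [1.1, -0.2, 0.0]
opening: 0.0857
```

drive_tool(moves=[0,0,0,0.0355,0.05,0,0,0,0,0,0,0.0126,0,0,0,0,0,0,0,0,0,0,0,0,0,0,0,0,0,0,0,0,0,0,0])

```text
t: 1.98
tool_pos: [0.5768, 0.0037, 0.2515]
tool_rot: [3.139, -0.117, 0.0]
contact_force: [0.2, -0.8, 0.7]
opening: 0.0853
```

```bash
python3 - <<'E'
from h import *
from scipy.spatial.transform import Rotation as R
o=ctrl.get_obs(); im=ctrl.get_image('wrist')[:,:,::-1].copy(); cv2.imwrite('pics/w1.png',im); np.save('w1.npy',np.r_[o['tool_pos'],o['tool_rot']])
c=ctrl.get_calibration('wrist'); print(c,o['tool_pos'],o['tool_rot'])
cv2.imwrite('pics/top1.png',ctrl.get_image('top')[:,:,::-1][40:240,200:440].repeat(3,0).repeat(3,1))
E
```

```text
{'fx': 358.0260571534723, 'fy': 358.0260571534723, 'cx': 315.7403822321562, 'cy': 195.17480008202975, 'k1': -0.02355422553617118, 'T_tool_cam': array([[-5.15948286e-04, -9.60072126e-01, -2.79752116e-01,
         7.16715791e-02],
       [ 9.99999852e-01, -5.44089909e-04,  2.29394035e-05,
        -1.24312985e-03],
       [-1.74233785e-04, -2.79752062e-01,  9.60072265e-01,
        -1.42901633e-01],
       [ 0.00000000e+00,  0.00000000e+00,  0.00000000e+00,
         1.00000000e+00]])} [0.57678934 0.00369649 0.25146121] [ 3.13917173e+00 -1.17383223e-01  4.25923560e-04]
```

View pics/w1.png

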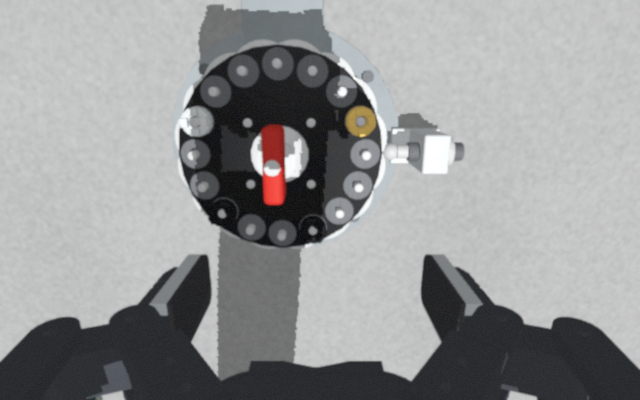

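The wrist view shows the red bar running from (273,125) to (275,205) with its cap at (272,168), the brass hub at (361,121) and the steel hub at (196,121).

```bash
cat >> h.py <<'E'
from scipy.spatial.transform import Rotation as Ro
def wcal(o6):
    c=dict(ctrl.get_calibration('wrist')); T=np.eye(4); T[:3,:3]=Ro.from_rotvec(o6[3:]).as_matrix(); T[:3,3]=o6[:3]
    W=np.linalg.inv(T@c['T_tool_cam']); c['rvec']=cv2.Rodrigues(W[:3,:3])[0].ravel(); c['tvec']=W[:3,3]; return c
E
python3 - <<'E'
from h import *
o=np.load('w1.npy'); c=wcal(o); im=cv2.imread('pics/w1.png'); h,s,v=[a.astype(int) for a in cv2.split(cv2.cvtColor(im,cv2.COLOR_BGR2HSV))]
f=lambda u,z:onplane(c,u,z)[:2]
A=f((272,168),.131); print('cap',A.round(4))
red=((h<8)|(h>172))&(s>130)&(v>150)
for st,ct,m in blobs(red,100):
    ys,xs=np.nonzero(m);P=np.array([f((x,y),.131) for x,y in zip(xs,ys)]);w,V=np.linalg.eigh(np.cov(P.T));d=V[:,1];q=(P-P.mean(0))@V
    print(ct,np.degrees(np.arctan2(d[1],d[0])),np.ptp(q,axis=0),(P.mean(0)+V@((q.max(0)+q.min(0))/2)).round(4))
for nm,u in dict(brass=(361,121),steel=(196,121)).items():
    print(nm,f(u,.0845).round(4))
# plate centre from pin ring opposite nests
for a,b in (((277,63),(282,233)),((195,154),(366,154)),((203,186),(361,121)),((196,121),(358,186))):
    print('mid',((f(a,.078)+f(b,.078))/2).round(4),np.hypot(*(f(a,.078)-f(b,.078))).round(4))
E
```

```text
cap [0.5955 0.0364]
[273.56862745 188.61111111] 167.08542148105758 [0.01737398 0.03048532] [0.5819 0.0369]
brass [ 0.621  -0.0371]
steel [0.6318 0.1032]
mid [0.5975 0.0356] 0.1522
mid [0.597 0.035] 0.1526
mid [0.5967 0.0354] 0.1541
mid [0.5968 0.0363] 0.1544
```

View pics/top1.png

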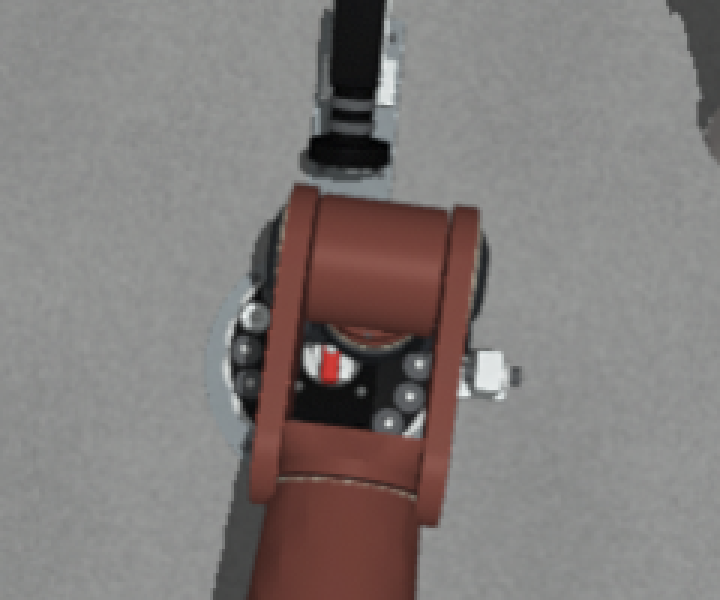

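drive_tool(moves=[0,0,0,0.009,0.016,0,0,0,0,0,0.009,0.016,-0.01,0,0,0,0,0,0,-0.035,0,0,0,0,0,0,-0.035,0,0,0,0,0,0,0,0])

```text
t: 2.7
tool_pos: [0.5928, 0.0383, 0.1666]
tool_rot: [-3.139, 0.112, 0.013]
contact_force: [-0.2, 0.8, -0.1]
opening: 0.0855
```

```bash
python3 - <<'E'
from h import *
o=ctrl.get_obs(); o6=np.r_[o['tool_pos'],o['tool_rot']]; im=ctrl.get_image('wrist')[:,:,::-1].copy(); cv2.imwrite('pics/w2.png',im); np.save('w2.npy',o6); print(o6.round(4),o['q'].round(3))
E
```

```text
[ 0.5928  0.0383  0.1666 -3.1392  0.1122  0.0131] [-0.061  0.033  1.743  0.     1.374  1.582]
```

View pics/w2.png

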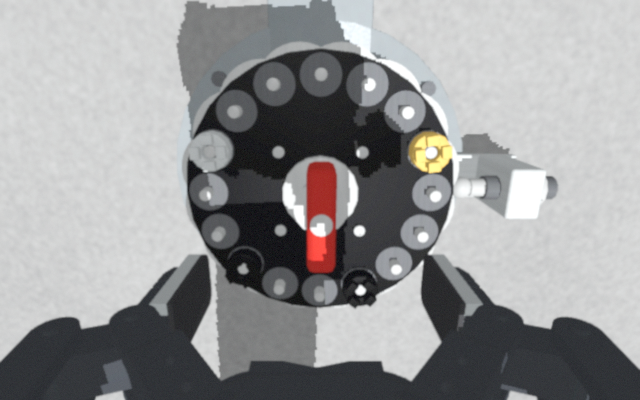

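The bar stands upright in the wrist image at columns 307–336, rows 162–272, with its cap at (320,226). It is nearly centred between the fingers.

```bash
python3 - <<'E'
from h import *
o=np.load('w2.npy'); c=wcal(o); im=cv2.imread('pics/w2.png'); h,s,v=[a.astype(int) for a in cv2.split(cv2.cvtColor(im,cv2.COLOR_BGR2HSV))]
Rm=Ro.from_rotvec(o[3:]).as_matrix()
f=lambda u,z:onplane(c,u,z)
tl=lambda P:(Rm.T@(P-o[:3])).round(4)
for u in ((320,226),(309,272),(333,272),(321,163),(321,272)):
    P=f(u,.131); print(u,P.round(4),tl(P))
for a,b in (((321,74),(320,290)),((210,192),(431,192)),((220,232),(430,152)),((210,151),(419,231))):
    P=(f(a,.078)+f(b,.078))/2; print('mid',P.round(4),tl(P),np.hypot(*(f(a,.078)-f(b,.078))[:2]).round(4))
print(ctrl.get_obs()['tool_pos'], Rm.round(3))
E
```

```text
(320, 226) [0.595  0.0372 0.131 ] [0.0026 0.001  0.0356]
(309, 272) [0.5681 0.0451 0.131 ] [-0.0248 -0.005   0.0358]
(333, 272) [0.5671 0.0318 0.131 ] [-0.0249  0.0083  0.0358]
(321, 163) [0.629  0.0343 0.131 ] [0.0367 0.0014 0.0353]
(321, 272) [0.5676 0.0385 0.131 ] [-0.0248  0.0017  0.0358]
mid [0.5986 0.036  0.078 ] [0.0067 0.0019 0.0886] 0.1501
mid [0.5984 0.036  0.078 ] [0.0064 0.002  0.0886] 0.1488
mid [0.5974 0.0354 0.078 ] [0.0055 0.0027 0.0886] 0.1519
mid [0.5982 0.0377 0.078 ] [0.0062 0.0003 0.0886] 0.1515
[0.59434337 0.03805535 0.16942415] [[ 0.997 -0.071 -0.008]
 [-0.071 -0.997  0.001]
 [-0.008 -0.    -1.   ]]
```

drive_tool(moves=[0,0,0,0.001,-0.001,0,0,0,0,0,0,0,-0.02,0,0,0,0,0,0,-0.02,0,0,0,0,0,0,-0.02,0,0,0,0,0,0,0,0])

```text
t: 3.38
tool_pos: [0.594, 0.0361, 0.1078]
tool_rot: [-3.139, 0.114, 0.009]
contact_force: [-0.3, 0.0, -1.4]
opening: 0.0851
```

```bash
python3 - <<'E'
from h import *
im=ctrl.get_image('wrist')[:,:,::-1].copy(); cv2.imwrite('pics/w3.png',im)
o=ctrl.get_obs(); print(o['tool_pos'],o['tool_rot'],o['contact_force'])
E
```

```text
[0.59509299 0.03608292 0.10947649] [-3.13941636  0.11417185  0.00489107] [0.08597863 0.77274954 0.19466723]
```

View pics/w3.png

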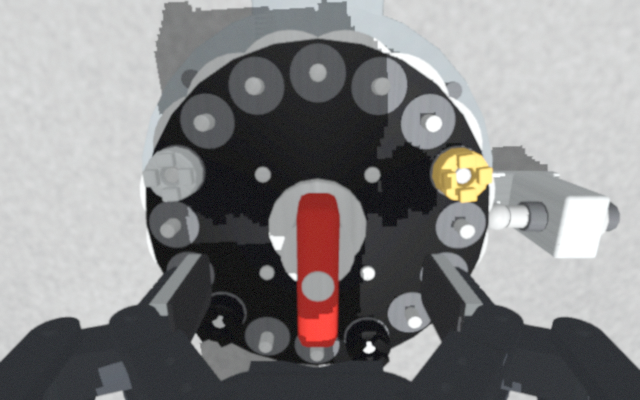

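The bar sits at columns 297–340, midway between the fingers at columns 210 and 425. I'll close the gripper now.

drive_tool(moves=[0,0,0,0,0,0,0.6,0,0,0,0,0,0,1,0,0,0,0,0,0,1,0,0,0,0,0,0,1,0,0,0,0,0,0,1], newtons=60)

```text
t: 4.05
tool_pos: [0.5964, 0.0353, 0.112]
tool_rot: [3.138, -0.114, 0.001]
contact_force: [-1.9, -4.4, 3.1]
opening: 0.015
```

drive_tool(moves=[0,0,0,0,0,0,1,0,0,0,0,0,0,1,0,0,0,0,0,0,1,0,0,0,0,0,0,1,0,0,0,0,0,0,1])

```text
t: 4.68
tool_pos: [0.5964, 0.0354, 0.112]
tool_rot: [3.138, -0.114, 0.001]
contact_force: [-2.5, -5.0, 4.7]
opening: 0.0146
```

```bash
python3 - <<'E'
from h import *
im=ctrl.get_image('wrist')[:,:,::-1].copy(); cv2.imwrite('pics/w4.png',im)
cv2.imwrite('pics/s4.png',cv2.resize(ctrl.get_image('scene')[:,:,::-1][130:310,170:390],None,fx=3,fy=3))
o=ctrl.get_obs(); print(o['tool_pos'],o['tool_rot'],o['contact_force'],o['wrist_torque'],o['opening'])
E
```

```text
[0.59636346 0.03534636 0.1120077 ] [ 3.13821872e+00 -1.14200515e-01  7.08569637e-04] [-2.75675478 -4.35575005  6.00777009] [-0.71488439  0.38109733 -0.03140541] 0.014581097428223975
```

View pics/w4.png

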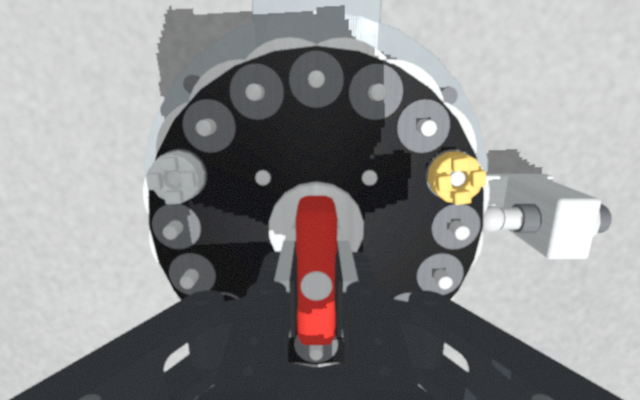

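View pics/s4.png

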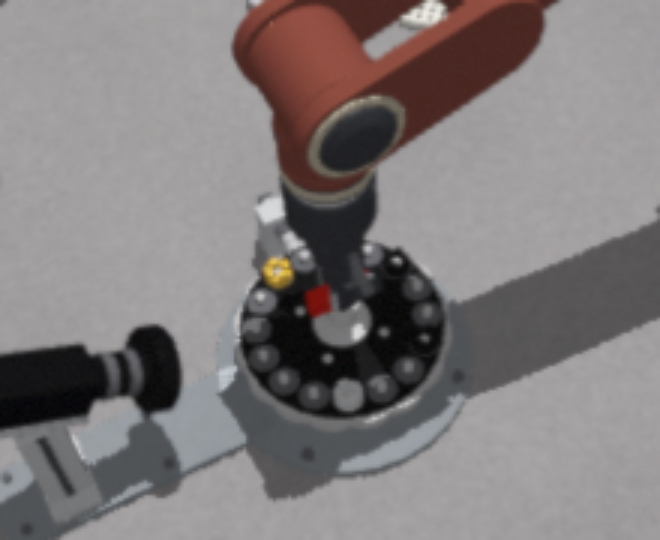

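Both pads have closed on the bar: opening 14.6 mm, hubs undisturbed. I'll turn anticlockwise one click at a time.

drive_tool(moves=[0,0,4.5,0,0,0,1,0,0,4.5,0,0,0,1,0,0,4.5,0,0,0,1,0,0,4.5,0,0,0,1,0,0,4.5,0,0,0,1])

```text
t: 5.4
tool_pos: [0.5963, 0.0358, 0.112]
tool_rot: [3.1, 0.504, 0.0]
contact_force: [-2.8, -3.0, 5.3]
opening: 0.0146
```

```bash
cat > look.py <<'E'
import sys
from h import *
n=sys.argv[1]
o=ctrl.get_obs();im=ctrl.get_image('wrist')[:,:,::-1].copy(); cv2.imwrite(f'pics/w{n}.png',im)
cv2.imwrite(f'pics/s{n}.png',cv2.resize(ctrl.get_image('scene')[:,:,::-1][130:310,170:390],None,fx=3,fy=3))
o=ctrl.get_obs(); m=Ro.from_rotvec(o['tool_rot']).as_matrix()
print(o['tool_pos'],'xyaw',np.degrees(np.arctan2(m[1,0],m[0,0])).round(2),o['contact_force'].round(1),o['wrist_torque'].round(2),o['opening'],o['t'])
E
python3 look.py 5
```

```text
[0.59629957 0.03581857 0.11201017] xyaw 18.4 [-2.9 -3.3  5.3] [-0.5   0.42 -0.01] 0.014731336932983487 5.5
```

View pics/w5.png

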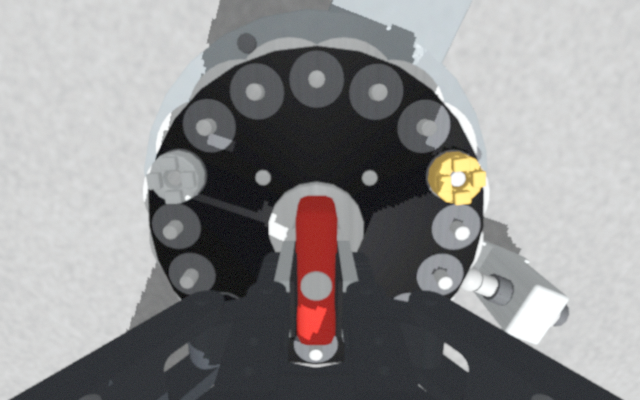

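The dial and hubs turned rigidly with the tool. The bracket moved round in view, and the brass hub is still at (458,178).

drive_tool(moves=[0,0,4.5,0,0,0,1,0,0,4.5,0,0,0,1,0,0,4.5,0,0,0,1,0,0,4.5,0,0,0,1,0,0,4.5,0,0,0,1])

```text
t: 6.12
tool_pos: [0.5961, 0.0362, 0.112]
tool_rot: [-2.942, -1.1, 0.0]
contact_force: [-4.5, -2.4, 6.0]
opening: 0.0146
```

drive_tool(moves=[0,0,4.5,0,0,0,1,0,0,4.5,0,0,0,1,0,0,4.5,0,0,0,1,0,0,4.5,0,0,0,1,0,0,4.5,0,0,0,1])

```text
t: 6.75
tool_pos: [0.5957, 0.0365, 0.112]
tool_rot: [-2.67, -1.652, 0.001]
contact_force: [-5.9, -1.7, 5.7]
opening: 0.0143
```

drive_tool(moves=[0,0,0,0,0,0,1,0,0,0,0,0,0,1,0,0,0,0,0,0,1,0,0,0,0,0,0,1,0,0,0,0,0,0,1])

```text
t: 7.38
tool_pos: [0.5957, 0.0365, 0.112]
tool_rot: [-2.672, -1.649, 0.001]
contact_force: [-5.4, -0.8, 7.3]
opening: 0.0145
```

```bash
python3 look.py 6; python3 - <<'E'
from h import *
for n in ('scene',):
    cal=ctrl.get_calibration(n); im=ctrl.get_image(n)[:,:,::-1].copy()
    h,s,v=[a.astype(int) for a in cv2.split(cv2.cvtColor(im,cv2.COLOR_BGR2HSV))]
    m=(h>14)&(h<35)&(s>90)&(v>80); m[:180]=0;m[300:]=0;m[:,:220]=0;m[:,340:]=0
    for st,c,_ in blobs(m): 
        P=onplane(cal,c,.0825); w=P[:2]-[.596,.0357]; print(n,st[4],c.round(1),P.round(4),np.hypot(*w).round(4),np.degrees(np.arctan2(w[1],w[0])).round(1))
E
```

```text
[0.59570354 0.03646824 0.11199849] xyaw 63.35 [-4.2 -1.5  6.4] [-0.23  0.78 -0.02] 0.014638101859546088 7.475
scene 85 [257.3 247.8] [0.6741 0.0331 0.0825] 0.0782 -1.9
```

View pics/w6.png

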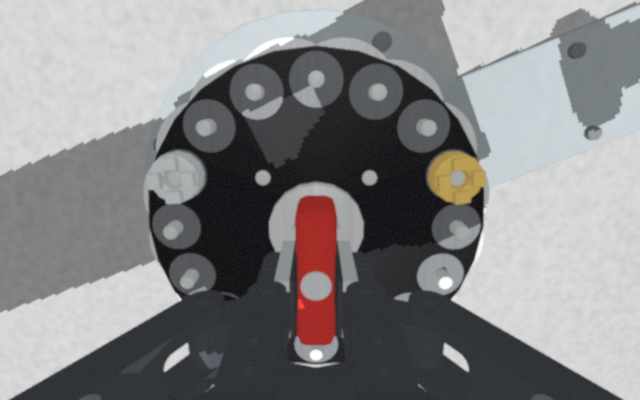

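View pics/s6.png

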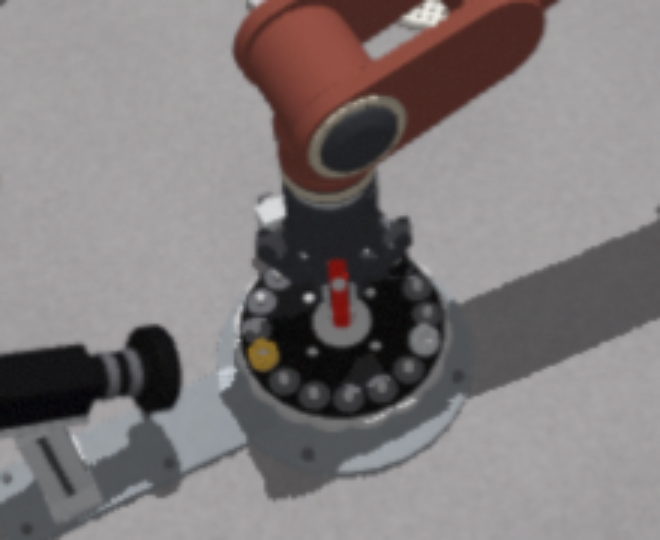

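The wrist view still shows the brass hub at (458,178), so it turned with the dial. The scene view shows it in front of the lens, with all hubs seated. The tool turned 67.5° and the twist on the wrist is about 0, so the dial is resting in the stop. I'm handing in the job.

```bash
python3 -c "
from station import ctrl
print(ctrl.finish_job())"
```

```text
the job is handed in; nothing more can be done
None
```

I turned the dial three clicks anticlockwise by its red T-knob. The brass hub now stands in front of the camera lens, and the grip is still on the knob. The job is handed in at about 7.5 s of the 35 s allowed; it returned no verdict.

- **Direction:** at the start the brass hub was three stations to the right of the camera's nest, seen from the dial's axis. The short way was therefore anticlockwise, to +1.178 rad.
- **Grip:** I closed on the bar with 60 N, with the fingertips at about 112 mm, above the stem. The opening stayed at 14.3–14.7 mm throughout.
- **Last checks:** the tool had turned about 67.5° and the twist at the wrist was about -0.02 N m, so the dial was resting in the stop. The hubs in view sat on their pins, though the arm partly hides the back of the dial.
- **Disagreement:** the scene camera put the brass hub 78 mm from the axis at -1.9°, while the camera direction measured about -4.4°. That is about 3 mm at the hub, roughly what the 2 mm calibration and a centroid on a raised hub would give, and inside the 9 mm allowed.
- **Not checked:** I took no new measurement of the four bystanders. The arm passed above them on its way to the dial.

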